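Shake the grinding rods out of the jar

ROBOT

A 6-joint arm with a two-finger parallel gripper is mounted at the origin on the work surface. World frame = base frame: x ahead of the robot, y to its left, z up, the work surface at z = 0. Lengths are in mm, angles in rad, forces in N, time in s.
With the tool pointing down it reaches from about 350 to 975 mm from the base axis. Payload 7.1 kg.
Tool frame: the origin (TCP) lies at the very end of the fingers, on their centre line; the grasp point (between the pads) lies 19 mm behind it; y points along the fingers, x is the direction in which the jaws open and shut, and the axes are right-handed (so a half turn about y gives the same grasp; the last joint's range is limited). The gripper opens to 88 mm and grips with 3 to 60 N. Pads are 20 mm wide; open, the fingers measure 115 mm over their backs; the gripper's body (75 mm by 178 mm) begins 61 mm behind the grasp point.
Start: joints at [1.233, 0.423, 1.63, -0, 1.089, -0.019], TCP at [195.86, 593.501, 222.675] pointing down, gripper open.
Joint ranges: [-3, 3], [-0.9, 2.11], [0.09, 2.58], [-1.31, 4.45], [0.11, 2.69], [-2.54, 2.54]. Speed limits (rad/s): [2.39, 2.39, 3.01, 3.14, 3.14, 3.14].

INTERFACE

Orientations are given as a rotation vector (axis times angle).
In Python, from workcell import ctrl gives the robot as it stands. The module is installed in compiled form; this text tells all that it offers.
- The arm moves only by the tool carry_out, never from a script. Its arguments are lists of equal length, an entry for each row: "delta_pos": the shift along the tool's x, y, z in cm, a list of three; "rotation": the turn, a rotation vector about the tool's x, y, z in rad, a list of three. In form: {"delta_pos": [[dx, dy, dz], ...], "rotation": [[wx, wy, wz], ...]}. A call has 1 to 12 rows; each row is the pose to reach, as a shift and turn from the pose commanded when the call began, along the tool's axes at that moment; what a row does not reach only later rows make up. A row lasts 1/12 s, in which the tool goes at most 41.7 mm and 7.16 degrees, less where a joint would pass 70% of its speed; a pose out of reach is approached as far as the arm can. A call with a gripper value outside its range is refused whole. "hand" is the closure in counts, from 0 (fully open) to 255 (shut), set as the call begins (left out, the last holds). The fingers move at their own pace and stop on an object; the grip force is fixed at half the most. Time passes only in rows, so rows that repeat a pose let the fingers close. It gives the time, the measured TCP pose, the force and the opening at its end, in the units of the state.
- ctrl.get_obs(): the state, without advancing time (a new reading comes with each control period).
- ctrl.get_image(name): name is "scene" or "top" or "wrist"; returns the picture (420x560x3 uint8, red, green, blue); there is no depth.
- ctrl.camera_info(name): a dict with "fov_y" (degrees; the focal length in pixels is half the picture's height over the tangent of half this angle, whatever the lens; pixels are square), "cx", "cy" (the principal point, pixels), "R" (3x3) and "t" (3): a world point X has camera coordinates R X + t; the wrist camera has in their place "T_tool_cam" (4x4, takes a point from camera to tool coordinates, whose origin is the TCP and whose axes are the tool frame's). Camera axes: x right, y down, z forward; pixel columns grow to the right and rows downward; lengths in mm; the calibration is good to about 2 mm. A picture is of the moment at which its call begins: read the wrist's pose just before it. camera_info takes no time and is no camera call.
- ctrl.close_job(): hands the job in, once; it reports no verdict.
The state is a dict: "t": time; "qpos": joint angles; "qvel": joint speeds; "joint_torque": joint torques, N m; "ee_pos": TCP position; "orientation": TCP orientation; "ft_force": force on the tool from outside, world axes, zero at the start; "moment": the same for the moment, N m; "width": finger opening in mm.
Only numpy, scipy, OpenCV 4.12 (cv2) and the standard library are available. Lean on these libraries where they do the work, as an engineer would, in place of code of your own. Each camera call takes 0.05 s, during which the arm holds its last target.

TASK

Take the open jar off the roller mixer, hold it upturned over the steel tray and shake it in the air until its weight stops dropping, so that all four steel grinding rods have fallen into the tray, without spilling a rod elsewhere or knocking the jar against the tray. Then gently lay the empty jar back on the rollers, in a groove between two of them, and leave the capped jar and the other things where they are.

Things in the scene. Friction and masses are not known exactly. Their poses are not given: they have to be found in the camera images.
- jar: open plastic jar (white, opaque, pale blue band), lying on the rollers; origin on its axis, mid-body. x: along the axis from mouth to base; starts level, mouth towards the robot (-x), z up. Body 64 mm outside diameter (12 facets, two upright at its sides), from +50 mm (base) to -48 mm, then a 2 mm, nearly flat shoulder to the neck. Walls 4 mm. 70 to 130 g empty
- jar_mouth (a point): centre of the open mouth's rim, on the axis at x = -68 mm of the jar; neck 48 mm outside, 40 mm inside diameter. When the jar is tipped, the four rods inside catch behind the shoulder and stay until it is shaken: pointing 75 to 90 degrees down, sideways shakes of 20 mm each way, twice a second, free them within seconds; at lesser tilts it takes more or harder shaking
- rod0: round-ended steel grinding rod, 10 mm diameter, 70 mm long along its x axis, 43 g (0.42 N); origin at its centre; starts loose inside the jar, along its axis, and slides to the shoulder as the jar is tipped
- rod1: a second such rod
- rod2: a third such rod
- rod3: a fourth such rod
- tray: open stainless-steel tray, 200 mm (its x) by 260 mm (its y) outside, 50 mm high, floor and walls 4 mm, stands loose on the bench (700 g); origin at the centre of its underside
- mixer: fixed roller mixer, white, blue panel towards the robot, 345 (x) x 272 mm (y); origin at its underside's centre, on the bench. Five 28 mm rollers, 280 mm long, lie along x at y = 0, +-46, +-92 mm, tops 99 mm up, above the end cheeks; they do not turn. In a groove between two (y = +-23, +-69) a jar's axis is 125 mm up. The jars start in the outer grooves
- full_jar: the same jar with a yellow band and a blue screw cap (54 mm diameter, to 73 mm from the origin), closed, 220 g, lying on the rollers with its cap towards the robot; origin as the open jar's. Leave it alone
- tube_rack: yellow microtube rack, 110 x 70 x 40 mm, loose on the bench; origin at the centre of its underside. Leave it alone
- tip_box: white pipette-tip box, 124 x 89 x 68 mm, loose on the bench; origin at the centre of its underside. Leave it alone
Mind the look-alikes: they are no part of the job. What is shaped like the jar but black, red or turquoise is not meant.

How it is judged (in metres and radians):
On the way, in this order (a step that is already met when the one before it is completed fails the run):
1. the open jar is lifted clear of the rollers (40 mm) with all four rods still in it (z of jar in the frame of mixer above 0.165 m and distance between each of rod0, rod1, rod2, rod3 and jar below 0.07 m), for 0.1 s.
2. all four rods lie in the tray while the jar is held upturned above it (mouth at least 40 degrees below level, over the tray) (x of rod0 in the frame of tray between -0.1 and 0.1 m and y of rod0 in the frame of tray between -0.13 and 0.13 m and z of each of rod0, rod1, rod2, rod3 in the frame of tray below 0.05 m and x of rod1 in the frame of tray between -0.1 and 0.1 m and y of rod1 in the frame of tray between -0.13 and 0.13 m and x of rod2 in the frame of tray between -0.1 and 0.1 m and y of rod2 in the frame of tray between -0.13 and 0.13 m and x of rod3 in the frame of tray between -0.1 and 0.1 m and y of rod3 in the frame of tray between -0.13 and 0.13 m and angle between jar's own x axis and vertical below 0.87 rad and x of jar_mouth in the frame of tray between -0.11 and 0.11 m and y of jar_mouth in the frame of tray between -0.14 and 0.14 m and height (world z) of jar_mouth above 0.03 m), for 0.1 s.
3. the empty jar is set down in a groove between the rollers while still held: not let go more than 6 mm above its seat (z of jar in the frame of mixer between 0.115 and 0.131 m and x of jar in the frame of mixer between -0.11 and 0.11 m and y of jar in the frame of mixer between -0.085 and 0.085 m and angle between the x axis of jar and the x axis of mixer, either way round below 0.12 rad and contact force between the fingers and jar above 1 N), for 0.1 s.
At the end, for the whole second after the job is handed in: All four rods at rest inside the tray, which stands flat; the empty jar lies at rest in a groove between two rollers, along them within about 7 degrees, let go; the capped jar, tube rack and tip box are within 30 mm of where they were (x of rod0 in the frame of tray between -0.1 and 0.1 m and y of rod0 in the frame of tray between -0.13 and 0.13 m and z of each of rod0, rod1, rod2, rod3 in the frame of tray below 0.05 m and x of rod1 in the frame of tray between -0.1 and 0.1 m and y of rod1 in the frame of tray between -0.13 and 0.13 m and x of rod2 in the frame of tray between -0.1 and 0.1 m and y of rod2 in the frame of tray between -0.13 and 0.13 m and x of rod3 in the frame of tray between -0.1 and 0.1 m and y of rod3 in the frame of tray between -0.13 and 0.13 m and z of jar in the frame of mixer between 0.115 and 0.129 m and x of jar in the frame of mixer between -0.11 and 0.11 m and y of jar in the frame of mixer between -0.085 and 0.085 m and angle between the x axis of jar and the x axis of mixer, either way round below 0.12 rad and linear speed of jar below 0.02 m/s and angular speed of jar below 0.3 rad/s and linear speed of each of rod0, rod1, rod2, rod3 below 0.03 m/s and angle between tray's own z axis and vertical below 0.05 rad and distance of each of full_jar, tube_rack, tip_box from where it was at the start of the episode below 0.03 m); the robot touches nothing.
It fails at once if a rod is spilled: it is out of the jar and not over the tray ((distance between rod0 and jar above 0.115 m and (x of rod0 in the frame of tray above 0.105 m or x of rod0 in the frame of tray below -0.105 m or y of rod0 in the frame of tray above 0.135 m or y of rod0 in the frame of tray below -0.135 m)) or (distance between rod1 and jar above 0.115 m and (x of rod1 in the frame of tray above 0.105 m or x of rod1 in the frame of tray below -0.105 m or y of rod1 in the frame of tray above 0.135 m or y of rod1 in the frame of tray below -0.135 m)) or (distance between rod2 and jar above 0.115 m and (x of rod2 in the frame of tray above 0.105 m or x of rod2 in the frame of tray below -0.105 m or y of rod2 in the frame of tray above 0.135 m or y of rod2 in the frame of tray below -0.135 m)) or (distance between rod3 and jar above 0.115 m and (x of rod3 in the frame of tray above 0.105 m or x of rod3 in the frame of tray below -0.105 m or y of rod3 in the frame of tray above 0.135 m or y of rod3 in the frame of tray below -0.135 m))).
It fails at once if the jar is knocked against the tray (over 5 N) (contact force between jar and tray above 5 N).
It fails at once if the jar is slammed on the mixer (it meets it faster than 0.25 m/s) (contact force between jar and mixer above 2 N and linear speed of jar above 0.25 m/s).
It fails at once if the capped jar, tube rack or tip box is moved by more than 30 mm (distance of any of full_jar, tube_rack, tip_box from where it was at the start of the episode above 0.03 m).
It also fails if it takes over 56 s, if anything falls off the work surface, if the arm or the gripper's body presses on something with over 40 N, if the wrist force passes 120 N, or if a joint passes its speed limit or range.

## Working session

There is one attempt and no reset: what is moved stays moved. The work goes in short steps, Python scripts to look and compute and a tool call to move; the robot and the scene stay as the last step left them, time stands still between calls to the robot, and variables do not carry over. Pictures are saved under pics/ and viewed, and the job is handed in when it is done.

Besides the shell and the picture viewer there is one more tool, called as name(argument=value, ...), one argument or row to a line, values as JSON. carry_out: Moves the arm, as the interface text tells. Its arguments: {"type":"object","properties":{"delta_pos":{"type":"array","items":{"type":"array","items":{"type":"number"}}},"rotation":{"type":"array","items":{"type":"array","items":{"type":"number"}}},"hand":{"type":"number"}},"required":["delta_pos","rotation"]}

```bash
mkdir -p pics
python3 - <<'E'
from workcell import ctrl
import cv2
print(ctrl.get_obs())
for n in ("scene","top","wrist"):
    im=ctrl.get_image(n); cv2.imwrite(f"pics/{n}0.png",im[:,:,::-1]); print(n,ctrl.camera_info(n))
E
```

```text
{'t': 0.0, 'qpos': array([ 1.23298159e+00,  4.23848734e-01,  1.63067006e+00,  3.14984572e-05,
        1.08863463e+00, -1.90435496e-02]), 'qvel': array([ 0.00024121, -0.00239515, -0.00098945,  0.00165661,  0.00094864,
       -0.00035838]), 'joint_torque': array([ 1.63465851e-03, -5.44624364e+01, -2.73668629e+01,  6.43143221e-02,
        2.26092304e-02, -9.44951194e-05]), 'ee_pos': array([195.68290362, 592.98816974, 221.90462018]), 'orientation': array([-1.34420233, -0.97028155,  0.97243327]), 'ft_force': array([ 0.17474538,  0.20428493, -0.15856195]), 'moment': array([0.01993422, 0.02655097, 0.04624334]), 'width': 87.87710364542272}
scene {'fov_y': 50.63569830076076, 'cx': 279.7920472086633, 'cy': 210.91829203249569, 'R': array([[-0.43559534,  0.90009238,  0.00950857],
       [ 0.57457567,  0.28616352, -0.76679413],
       [-0.69290656, -0.32854855, -0.64182268]]), 't': array([ 241.66918284, -208.99569199, 1819.98297669])}
top {'fov_y': 55.3200648057181, 'cx': 286.7143663369805, 'cy': 207.9326170636597, 'R': array([[ 0.00676447, -0.99996074, -0.00572313],
       [-0.98987699, -0.00588465, -0.1418059 ],
       [ 0.14176666,  0.00662444, -0.98987794]]), 't': array([  -9.53089286,  524.75715182, 1388.48190057])}
wrist {'fov_y': 68.12849378836083, 'cx': 278.095116500399, 'cy': 208.53729103598596, 'T_tool_cam': array([[ 9.99999700e-01, -3.55804588e-04,  6.88279868e-04,
        -5.64927245e-01],
       [-7.59311832e-04, -2.73263529e-01,  9.61938910e-01,
        -1.61349703e+02],
       [-1.54180492e-04, -9.61939144e-01, -2.73263717e-01,
         7.43840365e+01],
       [ 0.00000000e+00,  0.00000000e+00,  0.00000000e+00,
         1.00000000e+00]])}
```

View pics/scene0.png

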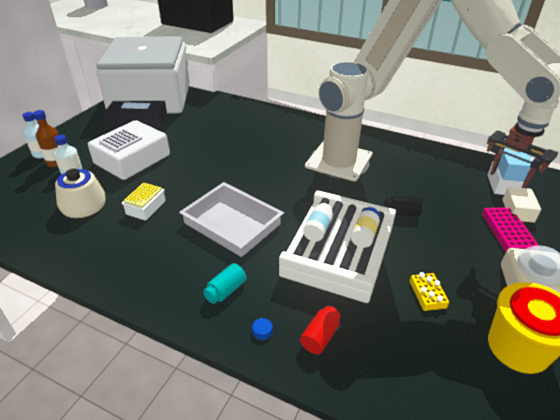

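View pics/top0.png

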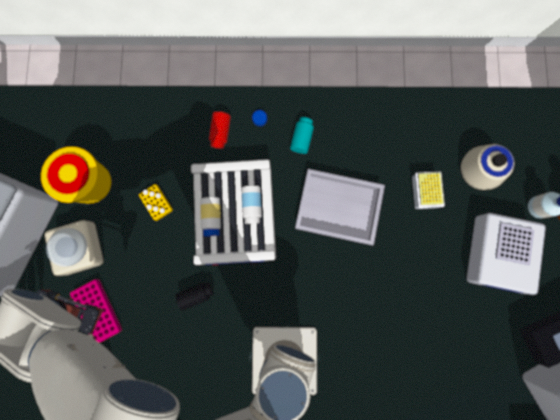

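View pics/wrist0.png

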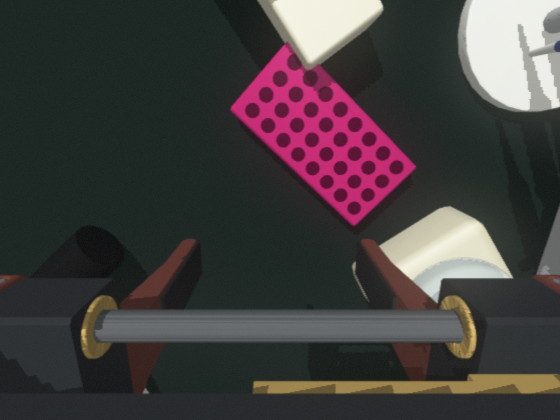

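Run:
```python
import cv2
im=cv2.imread("pics/top0.png")[150:275,180:400]
cv2.imwrite("pics/topc.png",cv2.resize(im,None,fx=3.6,fy=3.6,interpolation=cv2.INTER_CUBIC))
im=cv2.imread("pics/scene0.png")[170:310,170:410]
cv2.imwrite("pics/scenec.png",cv2.resize(im,None,fx=3.3,fy=3.3,interpolation=cv2.INTER_CUBIC))
```

```text
(no output)
```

View pics/topc.png

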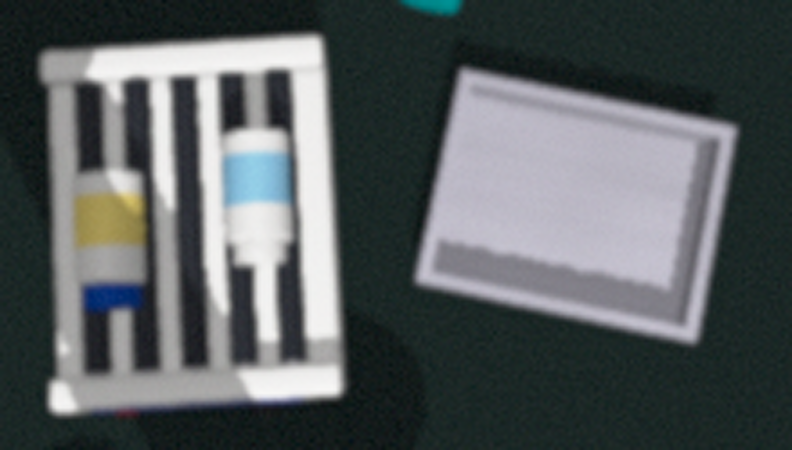

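View pics/scenec.png

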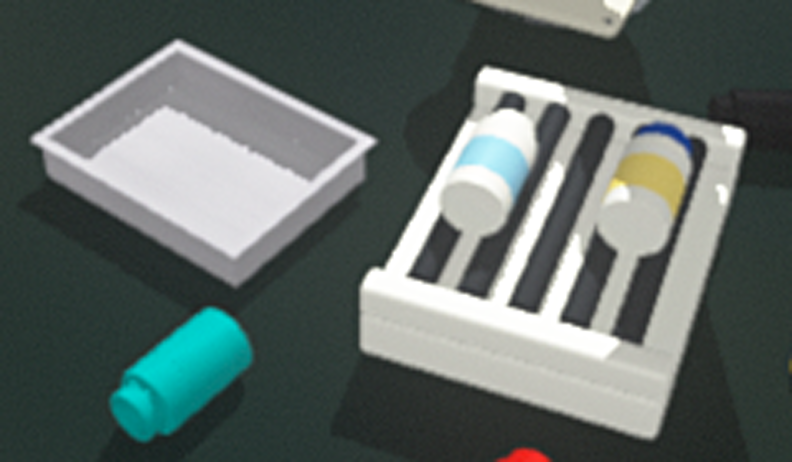

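```bash
cat > h.py <<'E'
import numpy as np, cv2
from workcell import ctrl
from scipy.spatial.transform import Rotation as Ro
def cam(n):
    c=ctrl.camera_info(n); f=210/np.tan(np.radians(c["fov_y"]/2)); return f,c
def bp(n,u,v,z):
    f,c=cam(n); d=c["R"].T@np.array([(u-c["cx"])/f,(v-c["cy"])/f,1]); o=-c["R"].T@c["t"]
    return o+d*(z-o[2])/d[2]
def pj(n,X):
    f,c=cam(n); p=c["R"]@np.array(X)+c["t"]; return np.array([c["cx"]+f*p[0]/p[2],c["cy"]+f*p[1]/p[2]])
E
python3 - <<'E'
from h import *
np.set_printoptions(precision=1,suppress=True)
T=lambda p,z:bp("top",180+p[0]/3.6,150+p[1]/3.6,z)
S=lambda p,z:bp("scene",170+p[0]/3.3,170+p[1]/3.3,z)
def quad(P):
    P=np.array(P);print(P[:,:2],"c",P.mean(0)[:2],[np.linalg.norm(P[i]-P[(i+1)%4]) for i in range(4)])
    e=(P[0]+P[1]-P[2]-P[3]);print("ang of far dir",np.degrees(np.arctan2(e[1],e[0])))
for z in(85,95): quad([T(p,z) for p in [(40,48),(323,35),(343,395),(50,412)]])
quad([T(p,50) for p in [(460,68),(738,125),(698,343),(415,283)]])
quad([S(p,50) for p in [(236,262),(32,140),(178,40),(377,142)]])
# jar
print("jar top-cam sides base",T((222,160),125),T((292,160),125),"sides near",T((226,240),125),T((294,240),125))
print("ends",T((257,130),125),T((261,265),125), "neck",T((236,262),125),T((287,262),125))
print("capped",T((110,172),125),T((112,308),125), T((76,230),125),T((146,230),125))
E
```

```text
[[673.6 329.1]
 [688.1  54.1]
 [341.1  30.9]
 [323.5 305.5]] c [506.6 179.9] [np.float64(275.3577294533981), np.float64(347.7482541149117), np.float64(275.1177290160576), np.float64(350.9856646302617)]
ang of far dir 3.842678410854132
[[671.1 326.6]
 [685.4  53.6]
 [341.   30.6]
 [323.5 303.1]] c [505.2 178.5] [np.float64(273.3386620563946), np.float64(345.1983813960957), np.float64(273.10042142822766), np.float64(348.4120535183552)]
ang of far dir 3.8426784108541354
[[ 664.5  -80.6]
 [ 608.3 -354.8]
 [ 393.7 -310.2]
 [ 450.1  -36.8]] c [ 529.1 -195.6] [np.float64(279.80132259739275), np.float64(219.2513361497337), np.float64(279.19131780177014), np.float64(218.86655441653338)]
ang of far dir -11.648041712610635
[[ 670.4  -73.7]
 [ 610.4 -343.8]
 [ 398.6 -301.2]
 [ 458.1  -30.8]] c [ 534.4 -187.4] [np.float64(276.75802345130495), np.float64(216.0304656129132), np.float64(276.8601403264858), np.float64(216.6220885003464)]
ang of far dir -11.386282791029032
jar top-cam sides base [557.1 144.7 125. ] [557.5  79.4 125. ] sides near [482.  139.3 125. ] [482.4  76.4 125. ]
ends [585.7 112.6 125. ] [459.  106.5 125. ] neck [461.6 129.6 125. ] [461.9  82.5 125. ]
capped [545.1 248.9 125. ] [418.4 242.7 125. ] [490.5 278.5 125. ] [490.9 213.6 125. ]
```

Could be taken for the jar (top image): blue-banded open jar (251,205), yellow-banded capped jar (210,213), black (195,293), red (220,130) and turquoise (302,135). The crops show the one at (251,205) as white with a pale blue band and an uncapped neck towards the robot, so that is my target.

```bash
cat >> h.py <<'E'
def goal(P,R,o=None):
    """shift(cm)/rotvec in tool axes from current commanded(measured) pose to TCP P, Rot R"""
    o=o or ctrl.get_obs(); R0=Ro.from_rotvec(o["orientation"])
    return R0.inv().apply(np.array(P)-o["ee_pos"])/10,(R0.inv()*R).as_rotvec()
def down(yaw): # tool y down, tool x at heading yaw
    x=np.array([np.cos(yaw),np.sin(yaw),0]);y=np.array([0,0,-1.]);return Ro.from_matrix(np.c_[x,y,np.cross(x,y)])
E
python3 - <<'E'
from h import *
np.set_printoptions(precision=3,suppress=True)
o=ctrl.get_obs(); print(Ro.from_rotvec(o["orientation"]).as_matrix())
a=np.radians(3.7)
for s in(1,-1): print(s,goal([530,111,222],down(a+s*np.pi/2)))
f,c=cam("top");print(-c["R"].T@c["t"])
for p in [(428,190),(155,202)]:print(bp("top",*p,50))
E
```

```text
[[ 0.313 -0.    -0.95 ]
 [ 0.95  -0.001  0.313]
 [-0.001 -1.     0.   ]]
1 (array([-35.304,   0.046, -46.855]), array([-0.   , -0.383, -0.001]))
-1 (array([-35.304,   0.046, -46.855]), array([ 0.002,  2.758, -0.   ]))
[ 322.669  -15.64  1448.787]
[ 590.143 -506.322   50.   ]
[541.447 460.272  50.   ]
```

carry_out(
  delta_pos=[
    [-3,0,-4],
    [-6,0,-8],
    [-9,0,-12],
    [-12,0,-16],
    [-15,0,-20],
    [-18,0,-24],
    [-21,0,-28],
    [-21,0,-28],
  ],
  rotation=[
    [0.1,0,0],
    [0.2,0,0],
    [0.3,0,0],
    [0.3,0,0],
    [0.3,0,0],
    [0.3,0,0],
    [0.3,0,0],
    [0.3,0,0],
  ],
)

```text
t: 0.82
ee_pos: [387.2, 318.0, 222.6]
orientation: [-1.092, -0.789, 1.07]
ft_force: [0.6, -0.3, 0.3]
width: 88.0
```

Run:
```python
from h import *
np.set_printoptions(precision=4,suppress=True)
o=ctrl.get_obs(); print(o["t"],o["qpos"],o["ee_pos"],Ro.from_rotvec(o["orientation"]).as_matrix())
```

```text
0.8167 [ 0.5265  0.339   1.7967  0.2379  1.2179 -0.8317] [387.1776 318.0278 222.6084] [[ 0.3136 -0.2808 -0.9071]
 [ 0.9496  0.0926  0.2996]
 [-0.0001 -0.9553  0.2957]]
```

```bash
cat >> h.py <<'E'
import json
def log():
    o=ctrl.get_obs()
    with open("log.txt","a") as f: f.write(json.dumps([list(o["qpos"]),list(o["ee_pos"]),list(o["orientation"])])+"\n")
    return o
def rows(P,R,n,k0=1,N=None):
    d,w=goal(P,R); print("d",d.round(2),"w",w.round(3),"|w|deg",np.degrees(np.linalg.norm(w)).round(1),"dist cm",np.linalg.norm(d).round(2))
E
python3 - <<'E'
from h import *
log()
a=np.radians(3.7)
rows([530,111,222],down(a-np.pi/2),20)
E
```

```text
d [-15.18  -5.87 -19.18] w [-0.08   2.73  -0.413] |w|deg 158.3 dist cm 25.15
```

carry_out(
  delta_pos=[
    [-1.5,-0.6,-1.9],
    [-3,-1.2,-3.8],
    [-4.5,-1.8,-5.7],
    [-6,-2.4,-7.6],
    [-7.5,-3,-9.5],
    [-9,-3.6,-11.4],
    [-10.5,-4.2,-13.3],
    [-12,-4.8,-15.2],
    [-13.5,-5.4,-17.1],
    [-15.2,-5.9,-19.2],
    [-15.2,-5.9,-19.2],
    [-15.2,-5.9,-19.2],
  ],
  rotation=[
    [0,0.11,-0.02],
    [-0.01,0.22,-0.03],
    [-0.01,0.33,-0.05],
    [-0.01,0.44,-0.07],
    [-0.02,0.55,-0.08],
    [-0.02,0.66,-0.1],
    [-0.02,0.77,-0.12],
    [-0.03,0.88,-0.13],
    [-0.03,0.99,-0.15],
    [-0.03,1.1,-0.17],
    [-0.03,1.21,-0.18],
    [-0.04,1.32,-0.2],
  ],
)

```text
t: 1.82
ee_pos: [530.4, 111.2, 221.8]
orientation: [-1.407, 0.165, 0.013]
ft_force: [-0.8, 0.2, 0.0]
width: 87.9
```

Run:
```python
from h import *
o=log(); print(o["qpos"])
a=np.radians(3.7)
rows([530,111,222],down(a-np.pi/2),20)
```

```text
[0.08521159 0.34653864 1.76644073 0.19299214 1.13010345 0.09271179]
d [-0.04 -0.01 -0.02] w [-0.041  1.402 -0.211] |w|deg 81.3 dist cm 0.05
```

carry_out(
  delta_pos=[
    [0,0,0],
    [0,0,0],
    [0,0,0],
    [0,0,0],
    [0,0,0],
    [0,0,0],
    [0,0,0],
    [0,0,0],
    [0,0,0],
    [0,0,0],
    [0,0,0],
    [0,0,0],
  ],
  rotation=[
    [0,0.12,-0.02],
    [-0.01,0.24,-0.04],
    [-0.01,0.36,-0.05],
    [-0.01,0.48,-0.07],
    [-0.02,0.6,-0.09],
    [-0.02,0.72,-0.11],
    [-0.02,0.84,-0.13],
    [-0.03,0.96,-0.14],
    [-0.03,1.08,-0.16],
    [-0.04,1.2,-0.18],
    [-0.04,1.32,-0.2],
    [-0.041,1.402,-0.211],
  ],
)

```text
t: 2.82
ee_pos: [529.2, 112.8, 222.1]
orientation: [-1.24, 1.159, -1.16]
ft_force: [0.5, -0.8, 0.1]
width: 88.0
```

```bash
cat > kin.py <<'E'
from h import *
from scipy.optimize import least_squares
D=[json.loads(l) for l in open("log.txt")]+[[[1.23298159,.423848734,1.63067,3.15e-5,1.08863,-.01904],[195.683,592.988,221.905],[-1.34420233,-0.97028155,0.97243327]]]
def fk(p,q):
    h,a,b,L,e=p
    w=Ro.from_euler('z',q[0]).apply([0,0,h]+a*Ro.from_euler('y',q[1]).apply([0,0,1])+Ro.from_euler('y',q[1]+q[2]).apply([e,0,b]))
    R=Ro.from_euler('z',q[0])*Ro.from_euler('y',q[1]+q[2])*Ro.from_euler('z',q[3])*Ro.from_euler('y',q[4])*Ro.from_euler('z',q[5])
    R=R*Ro.from_matrix(np.array(F))
    return w+L*R.apply([0,1,0]),R
# flange z = tool y ; at q=down, tool x radial: flange x after Ry(pi) = -r
F=np.array([[-1,0,0],[0,0,1],[0,1,0]],float)  # cols: tool axes in flange
def res(p): return np.concatenate([fk(p,d[0])[0]-d[1] for d in D]+[1e-3*(np.array(p)-p0)])
p0=np.array([300,400,400,250,0.])
E
python3 - <<'E'
from kin import *
o=log(); print(o["qpos"],o["t"],o["ee_pos"])
import kin; kin.D=[json.loads(l) for l in open("log.txt")]+[D[-1]]
s=least_squares(res,p0);print(s.x,res(s.x).round(1))
for d in kin.D:
    print((fk(s.x,d[0])[1].inv()*Ro.from_rotvec(d[2])).as_rotvec().round(3))
np.save("p.npy",s.x)
rows([530,111,106],down(np.radians(3.7)-np.pi/2),20)
im=ctrl.get_image("wrist");cv2.imwrite("pics/w1.png",im[:,:,::-1])
E
```

```text
[1.87985470e-01 3.01065349e-01 1.81671308e+00 1.81035601e-04
 1.02331436e+00 1.69147245e+00] 2.8167 [529.21528363 112.83559861 222.13351331]
[167.15794397 612.47832092 397.04530659 361.60183352 -44.96888377] [ -1.9  -1.6   2.2   0.1  -2.9   0.5   5.5 -11.1   0.3  11.   -4.5  -2.9
  -0.1   0.2  -0.    0.1  -0. ]
[ 0. -0. -0.]
[-0. -0. -0.]
[ 0. -0.  0.]
[ 0. -0.  0.]
d [ 0.19 11.61  0.06] w [-0.     0.003 -0.   ] |w|deg 0.2 dist cm 11.62
```

View pics/w1.png

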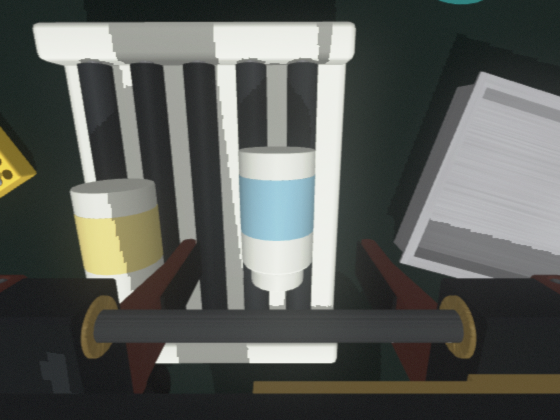

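```bash
cat > kin.py <<'E'
from h import *
from scipy.optimize import least_squares
D=[json.loads(l) for l in open("log.txt")]+[[[1.23298159,.423848734,1.63067,3.15e-5,1.08863,-.01904],[195.683,592.988,221.905],[-1.34420233,-0.97028155,0.97243327]]]
F=np.array([[-1,0,0],[0,0,1],[0,1,0]],float)
Y=lambda a:Ro.from_euler('y',a)
Z=lambda a:Ro.from_euler('z',a)
def fk(p,q):
    h,a,b,L,e,c=p
    R5=Y(q[1]+q[2])*Z(q[3])*Y(q[4])
    w=Z(q[0]).apply([0,0,h]+a*Y(q[1]).apply([0,0,1])+Y(q[1]+q[2]).apply([e,0,b])+R5.apply([c,0,L]))
    return w,Z(q[0])*R5*Z(q[5])*Ro.from_matrix(F)
p0=np.array([300,400,400,250,0.,0])
def res(p): return np.concatenate([fk(p,d[0])[0]-d[1] for d in D]+[3e-3*(np.array(p)-p0)])
def fit(): s=least_squares(res,p0); return s.x
E
python3 - <<'E'
from kin import *
p=fit();print(p,res(p).round(1))
o=ctrl.get_obs();R0=Ro.from_rotvec(o["orientation"])
f,c=cam("wrist");T=c["T_tool_cam"]
def pw(X):
    t=R0.inv().apply(np.array(X)-o["ee_pos"]); k=T[:3,:3].T@(t-T[:3,3]); return c["cx"]+f*k[0]/k[2],c["cy"]+f*k[1]/k[2]
a=np.radians(3.7);ax=np.array([np.cos(a),np.sin(a),0]);l=np.array([-ax[1],ax[0],0]);C=np.array([530,111,125.])
for n,x,y,z in [("base top",50,0,32),("base L",50,32,8.5),("base R",50,-32,8.5),("shoulder top",-48,0,32),("mouth top",-68,0,24),("mouth bot",-68,0,-24),("mL",-68,24,0),("mR",-68,-24,0)]:
    print(n,np.round(pw(C+x*ax+y*l+[0,0,z]),1))
E
python3 -c "
import cv2
im=cv2.imread('pics/w1.png')[130:310,210:350];cv2.imwrite('pics/w1c.png',cv2.resize(im,None,fx=3.3,fy=3.3,interpolation=2))"
```

```text
[173.78981045 609.99271027 402.1458213  360.72408326 -41.79321262
   1.99520496] [ -1.9  -1.6   2.3   0.1  -2.9   0.5   5.5 -11.1   0.   11.   -4.5  -2.9
  -0.4   0.6   0.    0.3  -0.1   0. ]
base top [280.1 155.5]
base L [239.8 152.3]
base R [320.2 152.3]
shoulder top [280.  277.7]
mouth top [279.9 294.3]
mouth bot [279.7 268.5]
mL [253.9 280.3]
mR [305.7 280.3]
```

View pics/w1c.png

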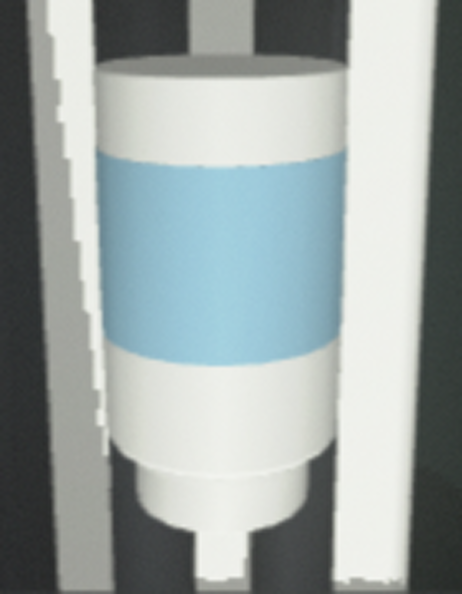

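```bash
sed -i 's/h,a,b,L,e,c=p/h,a,b,L,e,c,d,g=p/; s/apply(\[0,0,h\]+/apply([0,d,h]+/; s/R5.apply(\[c,0,L\])/R5.apply([c,g,L])/; s/250,0.,0\])/250,0.,0,0,0])/' kin.py
python3 - <<'E'
from kin import *
p=fit();print(p.round(1),res(p).round(1))
rows([532,112.5,107],down(np.radians(3.7)-np.pi/2),20)
E
```

```text
[311.9 563.2 484.6 309.7  77.1  -0.   11.9  -0. ] [ 0.   0.  -0.   0.   0.  -0.   0.  -0.   0.  -0.  -0.  -0.   0.   0.5
  0.3  0.2  0.2 -0.   0.  -0. ]
d [ 0.06 11.51  0.27] w [-0. -0. -0.] |w|deg 0.0 dist cm 11.51
```

```bash
cat >> kin.py <<'E'
lo=np.array([-3,-.9,.09,-1.31,.11,-2.54]);hi=np.array([3,2.11,2.58,4.45,2.69,2.54])
def ik(p,P,R,q0):
    def r(q):
        w,Rq=fk(p,q); return np.concatenate([(w-P)/100,(Rq.inv()*R).as_rotvec()])
    s=least_squares(r,np.clip(q0,lo+.01,hi-.01),bounds=(lo,hi)); return s.x,np.linalg.norm(s.fun)
def inv(head,tilt=0):
    """jar upturned; tool y horizontal at heading, tool z (base) up; tilt<0: short of vertical by tilt about tool x"""
    y=np.array([np.cos(head),np.sin(head),0]);z=np.array([0,0,1.]);M=np.c_[np.cross(y,z),y,z]
    return Ro.from_matrix(M)*Ro.from_euler('x',tilt)
E
python3 - <<'E'
from kin import *
np.set_printoptions(precision=2,suppress=True)
p=fit();np.save("p.npy",p);q0=ctrl.get_obs()["qpos"]
C=np.array([531,-192,180.])
for hd in (60,75,90,105,120):
  for tl in (0,-15,15):
    R=inv(np.radians(hd),np.radians(tl)); G=C; P=G+19*R.apply([0,1,0])
    q,e=ik(p,P,R,[-.3,.3,1.8,1.4,1.4,0]); w=fk(p,q)[0]-p[3]*R.apply([0,1,0])
    print(hd,tl,q,"err",e.round(4),"wrist",w.round(0))
E
```

```text
60 0 [-0.88  0.92  1.77  1.25  1.72 -1.15] err 0.0 wrist [ 386. -444.  180.]
60 -15 [-0.86  0.79  1.81  1.15  1.51 -1.06] err 0.0 wrist [ 391. -435.  255.]
60 15 [-0.86  1.06  1.73  1.34  1.93 -1.22] err 0.0 wrist [ 391. -435.  105.]
75 0 [-0.82  0.97  1.61  1.08  1.86 -1.08] err 0.0 wrist [ 456. -473.  180.]
75 -15 [-0.81  0.84  1.65  0.98  1.67 -1.02] err 0.0 wrist [ 458. -463.  255.]
75 15 [-0.81  1.09  1.58  1.19  2.05 -1.12] err 0.0 wrist [ 458. -463.  105.]
90 0 [-0.75  1.02  1.46  0.93  2.01 -1.05] err 0.0 wrist [ 531. -483.  180.]
90 -15 [-0.74  0.9   1.5   0.82  1.83 -1.03] err 0.0 wrist [ 531. -473.  255.]
90 15 [-0.74  1.13  1.43  1.05  2.18 -1.05] err 0.0 wrist [ 531. -473.  105.]
105 0 [-0.68  1.06  1.32  0.79  2.16 -1.06] err 0.0 wrist [ 606. -473.  180.]
105 -15 [-0.67  0.95  1.37  0.68  1.98 -1.07] err 0.0 wrist [ 604. -463.  255.]
105 15 [-0.67  1.17  1.3   0.91  2.33 -1.03] err 0.0 wrist [ 604. -463.  105.]
120 0 [-0.6   1.11  1.21  0.62  2.3  -1.13] err 0.0 wrist [ 676. -444.  180.]
120 -15 [-0.59  0.99  1.26  0.52  2.11 -1.16] err 0.0 wrist [ 671. -435.  255.]
120 15 [-0.59  1.21  1.18  0.75  2.47 -1.07] err 0.0 wrist [ 671. -435.  105.]
```

carry_out(
  delta_pos=[
    [0,1,0.2],
    [0.05,3,0.3],
    [0.05,5,0.3],
    [0.05,7,0.3],
    [0.05,9,0.3],
    [0.05,10.5,0.3],
    [0.05,11.3,0.3],
    [0.05,11.5,0.3],
    [0.05,11.5,0.3],
  ],
  rotation=[
    [0,0,0],
    [0,0,0],
    [0,0,0],
    [0,0,0],
    [0,0,0],
    [0,0,0],
    [0,0,0],
    [0,0,0],
    [0,0,0],
  ],
)

```text
t: 3.62
ee_pos: [532.3, 112.4, 106.6]
orientation: [-1.243, 1.155, -1.153]
ft_force: [-0.4, 0.1, 0.3]
width: 87.8
```

carry_out(
  delta_pos=[
    [0,0,0],
    [0,0,0],
    [0,0,0],
    [0,0,0],
    [0,0,0],
    [0,0,0],
    [0,0,0],
    [0,0,0],
    [0,0,0],
    [0,0,0],
    [0,0,0],
    [0,0,0],
  ],
  rotation=[
    [0,0,0],
    [0,0,0],
    [0,0,0],
    [0,0,0],
    [0,0,0],
    [0,0,0],
    [0,0,0],
    [0,0,0],
    [0,0,0],
    [0,0,0],
    [0,0,0],
    [0,0,0],
  ],
  hand=255,
)

```text
t: 4.62
ee_pos: [533.3, 113.3, 108.2]
orientation: [-1.239, 1.155, -1.155]
ft_force: [-0.8, 6.3, 5.1]
width: 63.9
```

Run:
```python
from h import *
o=log();print(o["t"],o["width"],o["ft_force"],o["ee_pos"],o["qpos"])
im=ctrl.get_image("wrist");cv2.imwrite("pics/w2.png",im[:,:,::-1])
```

```text
4.6167 63.94133513838046 [-0.81837758  6.27915162  5.14164333] [533.26827989 113.31006369 108.21764937] [0.18648833 0.46948035 1.88338175 0.00261359 0.78591412 1.68253991]
```

View pics/w2.png

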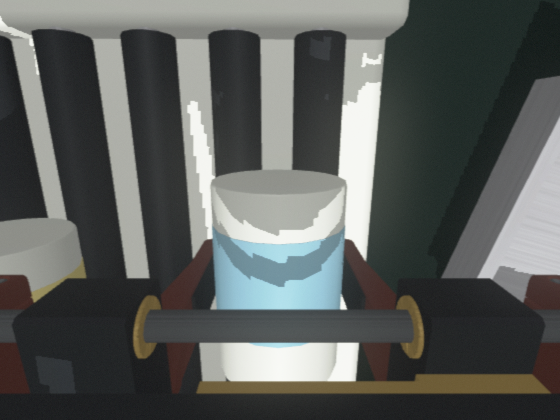

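carry_out(
  delta_pos=[
    [0,-0.3,0],
    [0,-1,0],
    [0,-2.5,0],
    [0,-4.5,0],
    [0,-7,0],
    [0,-9,0],
    [0,-11,0],
    [0,-12,0],
    [0,-12,0],
    [0,-12,0],
    [0,-12,0],
  ],
  rotation=[
    [0,0,0],
    [0,0,0],
    [0,0,0],
    [0,0,0],
    [0,0,0],
    [0,0,0],
    [0,0,0],
    [0,0,0],
    [0,0,0],
    [0,0,0],
    [0,0,0],
  ],
)

```text
t: 5.58
ee_pos: [531.6, 112.1, 226.1]
orientation: [-1.243, 1.157, -1.154]
ft_force: [0.8, 0.2, -2.1]
width: 63.8
```

Run:
```python
from kin import *
np.set_printoptions(precision=2,suppress=True)
o=log();print(o["t"],o["width"],o["ft_force"],o["ee_pos"],o["qpos"])
p=fit();print(p)
# level above tray, with heading so tool z = jar base dir; stage 1: move level, rotate yaw so base points toward -(d) side
tc=np.array([531,-192,0])
hd=np.radians(60)
# stage1: tool down, tool x as for final (y×z = (sin,-cos))
R1=down(hd-np.pi/2); P1=tc+[0,0,240]
rows(P1,R1,1); print(ik(p,P1,R1,o["qpos"]))
for tl in (-60,-30,-12):
    R=inv(hd,np.radians(tl));P=tc+[0,0,200]+19*R.apply([0,1,0]); print(tl,ik(p,P,R,[-.8,.8,1.8,1.1,1.5,-1]))
```

```text
5.5833 63.75646965508269 [ 0.82  0.17 -2.11] [531.63 112.14 226.05] [0.19 0.3  1.81 0.   1.04 1.68]
[312.48 562.96 484.87 309.66  77.43  -0.03  11.87   0.03]
d [30.33 -1.41 -2.28] w [ 0.   -0.97 -0.  ] |w|deg 55.8 dist cm 30.45
(array([-0.37,  0.31,  1.75,  0.  ,  1.08,  0.16]), np.float64(3.920296566839505e-11))
-60 (array([-0.63,  0.43,  1.84,  0.62,  1.03, -0.47]), np.float64(4.048103892751619e-12))
-30 (array([-0.81,  0.62,  1.83,  1.02,  1.34, -0.9 ]), np.float64(2.3694142407490704e-15))
-12 (array([-0.87,  0.78,  1.81,  1.17,  1.57, -1.05]), np.float64(2.46582981773981e-13))
```

carry_out(
  delta_pos=[
    [1,0,-0.1],
    [3.5,-0.2,-0.3],
    [6.5,-0.4,-0.5],
    [9.5,-0.6,-0.7],
    [12.5,-0.8,-1],
    [15.5,-1,-1.2],
    [18.5,-1.1,-1.4],
    [21.5,-1.2,-1.6],
    [24.5,-1.3,-1.9],
    [27.5,-1.4,-2.1],
    [29.5,-1.4,-2.3],
    [30.3,-1.4,-2.3],
  ],
  rotation=[
    [0,-0.04,0],
    [0,-0.12,0],
    [0,-0.2,0],
    [0,-0.3,0],
    [0,-0.4,0],
    [0,-0.5,0],
    [0,-0.6,0],
    [0,-0.7,0],
    [0,-0.8,0],
    [0,-0.88,0],
    [0,-0.94,0],
    [0,-0.97,0],
  ],
)

```text
t: 6.58
ee_pos: [530.7, -194.0, 239.2]
orientation: [-1.53, 0.415, -0.411]
ft_force: [-1.4, 0.2, -2.6]
width: 63.7
```

Run:
```python
from kin import *
np.set_printoptions(precision=2,suppress=True)
o=log();print(o["t"],o["width"],o["ft_force"],o["ee_pos"],o["qpos"])
tc=np.array([531,-192,0]);hd=np.radians(60)
for tl,z in ((-75,245),(-60,235),(-45,225),(-30,215),(-12,205)):
    R=inv(hd,np.radians(tl));P=tc+[0,0,z]+19*R.apply([0,1,0]); rows(P,R,1)
cv2.imwrite("pics/s3.png",ctrl.get_image("scene")[:,:,::-1])
```

```text
6.5833 63.682891686273 [-1.35  0.17 -2.58] [ 530.65 -194.04  239.17] [-0.37  0.32  1.75  0.    1.08  0.15]
d [-0.07  1.25  0.69] w [ 0.26 -0.   -0.  ] |w|deg 15.0 dist cm 1.43
d [-0.07  2.06  1.14] w [ 0.52 -0.   -0.  ] |w|deg 30.0 dist cm 2.36
d [-0.07  2.76  1.54] w [ 0.79 -0.   -0.  ] |w|deg 45.0 dist cm 3.16
d [-0.07  3.37  1.84] w [ 1.05 -0.   -0.  ] |w|deg 60.0 dist cm 3.84
d [-0.07  3.81  2.05] w [ 1.36 -0.    0.  ] |w|deg 78.0 dist cm 4.33
```

View pics/s3.png

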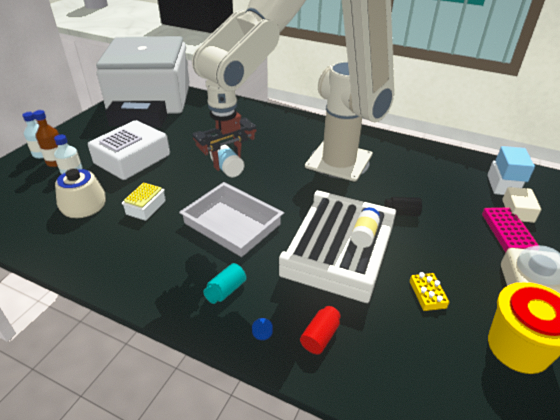

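carry_out(
  delta_pos=[
    [0,0.5,0.3],
    [0,1,0.5],
    [-0.1,1.4,0.8],
    [-0.1,1.8,1],
    [-0.1,2.1,1.2],
    [-0.1,2.5,1.4],
    [-0.1,2.8,1.5],
    [-0.1,3.1,1.7],
    [-0.1,3.4,1.8],
    [-0.1,3.6,1.9],
    [-0.1,3.7,2],
    [-0.1,3.8,2.05],
  ],
  rotation=[
    [0.1,0,0],
    [0.22,0,0],
    [0.34,0,0],
    [0.46,0,0],
    [0.58,0,0],
    [0.7,0,0],
    [0.82,0,0],
    [0.94,0,0],
    [1.06,0,0],
    [1.18,0,0],
    [1.28,0,0],
    [1.36,0,0],
  ],
)

```text
t: 7.63
ee_pos: [540.6, -173.1, 200.9]
orientation: [-0.199, 0.059, -0.527]
ft_force: [-0.6, 0.4, -1.9]
width: 63.7
```

Run:
```python
from kin import *
np.set_printoptions(precision=2,suppress=True)
o=log();print(o["t"],o["width"],o["ft_force"],o["ee_pos"],o["qpos"])
tc=np.array([531,-192,0]);hd=np.radians(60)
R=Ro.from_rotvec(o["orientation"]);print(R.as_matrix()); print("mouth",o["ee_pos"]-R.apply([0,17,0])-R.apply([0,0,68]))
cv2.imwrite("pics/s4.png",ctrl.get_image("scene")[:,:,::-1])
cv2.imwrite("pics/t4.png",ctrl.get_image("top")[:,:,::-1])
for z in(205,168):
    R=inv(hd,np.radians(-12));P=tc+[0,0,z]+19*R.apply([0,1,0]); rows(P,R,1)
```

```text
7.6333 63.657105526141414 [-0.6   0.41 -1.95] [ 540.57 -173.05  200.88] [-0.86  0.77  1.81  1.18  1.57 -1.04]
[[ 0.86  0.49  0.11]
 [-0.5   0.85  0.17]
 [-0.   -0.2   0.98]]
mouth [ 524.93 -199.22  137.76]
d [ 0.19 -0.33  0.14] w [-0.   -0.01  0.  ] |w|deg 0.6 dist cm 0.41
d [ 0.23  0.44 -3.48] w [-0.   -0.01  0.  ] |w|deg 0.6 dist cm 3.51
```

View pics/s4.png

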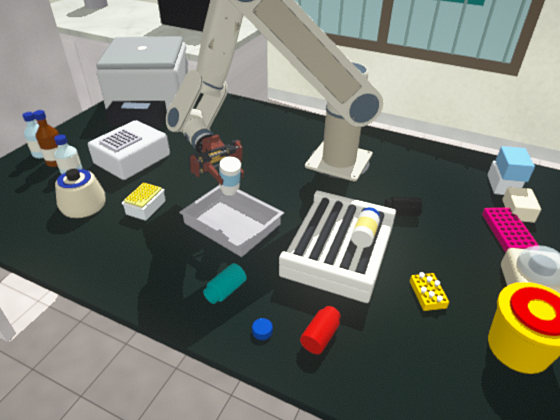

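View pics/t4.png

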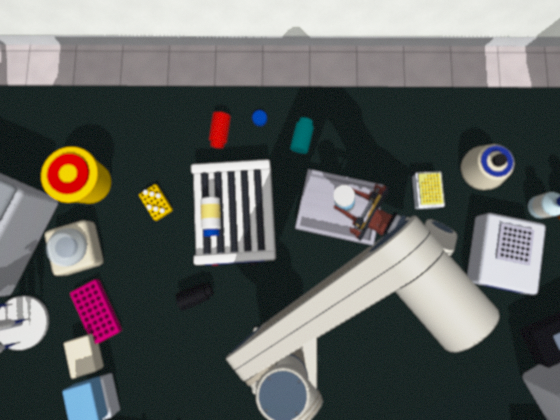

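carry_out(
  delta_pos=[
    [0.1,0,-0.8],
    [0.2,0.2,-1.8],
    [0.2,0.3,-2.8],
    [0.2,0.3,-3.2],
    [0.2,0.3,-3.2],
    [0.2,0.3,-3.2],
  ],
  rotation=[
    [0,-0.01,0],
    [0,-0.01,0],
    [0,-0.01,0],
    [0,-0.01,0],
    [0,-0.01,0],
    [0,-0.01,0],
  ],
)

```text
t: 8.23
ee_pos: [541.1, -177.3, 171.2]
orientation: [-0.208, 0.045, -0.525]
ft_force: [-0.0, 0.9, -2.7]
width: 64.0
```

carry_out(
  delta_pos=[
    [2,0,0],
    [2,0,0],
    [0,0,0],
    [-2,0,0],
    [-2,0,0],
    [0,0,0],
    [2,0,0],
    [2,0,0],
    [0,0,0],
    [-2,0,0],
    [-2,0,0],
    [0,0,0],
  ],
  rotation=[
    [0,0,0],
    [0,0,0],
    [0,0,0],
    [0,0,0],
    [0,0,0],
    [0,0,0],
    [0,0,0],
    [0,0,0],
    [0,0,0],
    [0,0,0],
    [0,0,0],
    [0,0,0],
  ],
)

```text
t: 9.23
ee_pos: [538.4, -175.5, 171.4]
orientation: [-0.204, 0.05, -0.524]
ft_force: [1.2, -0.4, -0.5]
width: 63.8
```

carry_out(
  delta_pos=[
    [2,0,0],
    [2,0,0],
    [0,0,0],
    [-2,0,0],
    [-2,0,0],
    [0,0,0],
    [2,0,0],
    [2,0,0],
    [0,0,0],
    [-2,0,0],
    [-2,0,0],
    [0,0,0],
  ],
  rotation=[
    [0,0,0],
    [0,0,0],
    [0,0,0],
    [0,0,0],
    [0,0,0],
    [0,0,0],
    [0,0,0],
    [0,0,0],
    [0,0,0],
    [0,0,0],
    [0,0,0],
    [0,0,0],
  ],
)

```text
t: 10.23
ee_pos: [538.4, -175.5, 171.1]
orientation: [-0.204, 0.05, -0.524]
ft_force: [1.5, -0.3, -0.8]
width: 63.9
```

carry_out(
  delta_pos=[
    [0,0,0],
    [0,0,0],
    [0,0,0],
    [0,0,0],
    [0,0,0],
    [0,0,0],
  ],
  rotation=[
    [0,0,0],
    [0,0,0],
    [0,0,0],
    [0,0,0],
    [0,0,0],
    [0,0,0],
  ],
)

```text
t: 10.73
ee_pos: [540.8, -177.2, 171.0]
orientation: [-0.207, 0.046, -0.525]
ft_force: [-0.4, 1.2, -1.0]
width: 63.7
```

Run:
```python
from kin import *
np.set_printoptions(precision=2,suppress=True)
o=log();print(o["t"],o["width"],o["ft_force"],o["moment"],o["ee_pos"],o["qpos"])
R=Ro.from_rotvec(o["orientation"]); print("mouth",o["ee_pos"]-R.apply([0,17,0])-R.apply([0,0,68]))
a=ctrl.get_image("scene")[170:265,170:295,::-1];b=ctrl.get_image("top")[150:260,280:400,::-1]
a=cv2.resize(a,(500,380),interpolation=2);b=cv2.resize(b,(300,275),interpolation=2)
c=np.zeros((380,800,3),np.uint8);c[:,:500]=a;c[:275,500:]=b;cv2.imwrite("pics/c5.png",c)
```

```text
10.7333 63.74904421061348 [-0.37  1.24 -1.01] [-0.5   0.35  0.02] [ 540.77 -177.23  171.  ] [-0.87  0.82  1.8   1.17  1.55 -1.09]
mouth [ 525.85 -204.13  108.02]
```

View pics/c5.png

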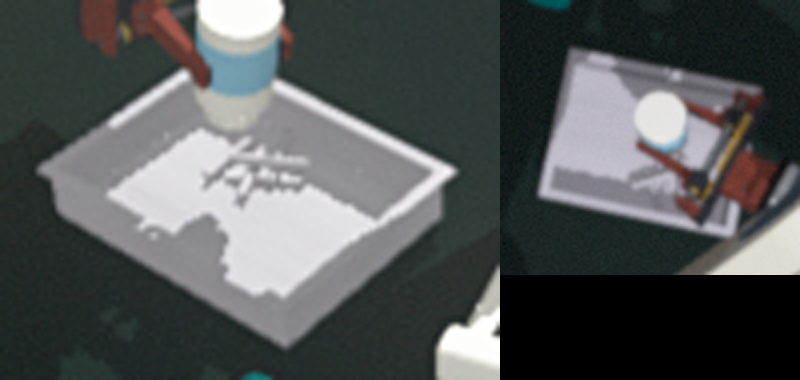

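Weight fell from about 2.7 to 1.0 N (four rods = 1.7 N), and the crop shows rods in the tray around (255,165). I'll shake once more to confirm that the weight has stopped dropping.

carry_out(
  delta_pos=[
    [2,0,0],
    [2,0,0],
    [0,0,0],
    [-2,0,0],
    [-2,0,0],
    [0,0,0],
    [2,0,0],
    [2,0,0],
    [0,0,0],
    [-2,0,0],
    [-2,0,0],
    [0,0,0],
  ],
  rotation=[
    [0,0,0],
    [0,0,0],
    [0,0,0],
    [0,0,0],
    [0,0,0],
    [0,0,0],
    [0,0,0],
    [0,0,0],
    [0,0,0],
    [0,0,0],
    [0,0,0],
    [0,0,0],
  ],
)

```text
t: 11.83
ee_pos: [538.2, -175.4, 170.8]
orientation: [-0.204, 0.05, -0.524]
ft_force: [0.3, -0.9, -0.5]
width: 63.4
```

carry_out(
  delta_pos=[
    [0,0,0.3],
    [0,0,1.5],
    [0,0,3],
    [0,0,4.5],
    [0,0,5.5],
    [0,0,6],
    [0,0,6],
    [0,0,6],
    [0,0,6],
    [0,0,6],
  ],
  rotation=[
    [0,0,0],
    [0,0,0],
    [0,0,0],
    [0,0,0],
    [0,0,0],
    [0,0,0],
    [0,0,0],
    [0,0,0],
    [0,0,0],
    [0,0,0],
  ],
)

```text
t: 12.67
ee_pos: [546.6, -166.3, 229.1]
orientation: [-0.207, 0.047, -0.525]
ft_force: [-0.5, -0.1, -0.5]
width: 63.9
```

Run:
```python
from kin import *
np.set_printoptions(precision=2,suppress=True)
o=log();print(o["t"],o["width"],o["ft_force"],o["ee_pos"],o["qpos"])
a=ctrl.get_image("scene")[170:265,170:295,::-1];b=ctrl.get_image("top")[150:260,280:400,::-1]
a=cv2.resize(a,(500,380),interpolation=2);b=cv2.resize(b,(300,275),interpolation=2)
c=np.zeros((380,800,3),np.uint8);c[:,:500]=a;c[:275,500:]=b;cv2.imwrite("pics/c6.png",c)
cv2.imwrite("pics/w6.png",ctrl.get_image("wrist")[:,:,::-1])
print(ctrl.get_obs()["ft_force"])
```

```text
12.6667 63.89971104268783 [-0.52 -0.07 -0.51] [ 546.58 -166.29  229.11] [-0.85  0.72  1.82  1.19  1.57 -1.01]
[-0.22 -0.42 -0.1 ]
```

View pics/c6.png

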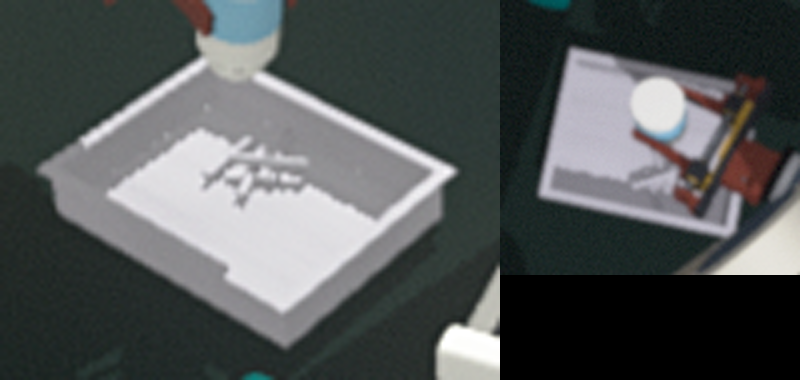

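View pics/w6.png

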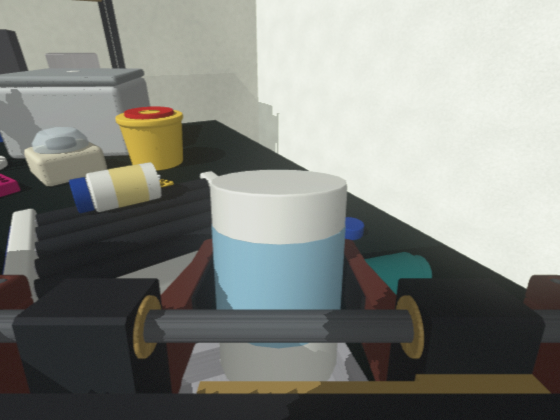

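Run:
```python
from kin import *
np.set_printoptions(precision=2,suppress=True)
a=ctrl.get_image("scene")[195:230,210:255,::-1];cv2.imwrite("pics/c7.png",cv2.resize(a,(720,560),interpolation=2))
print(ctrl.get_obs()["ft_force"])
```

```text
[0.58 0.29 0.02]
```

View pics/c7.png

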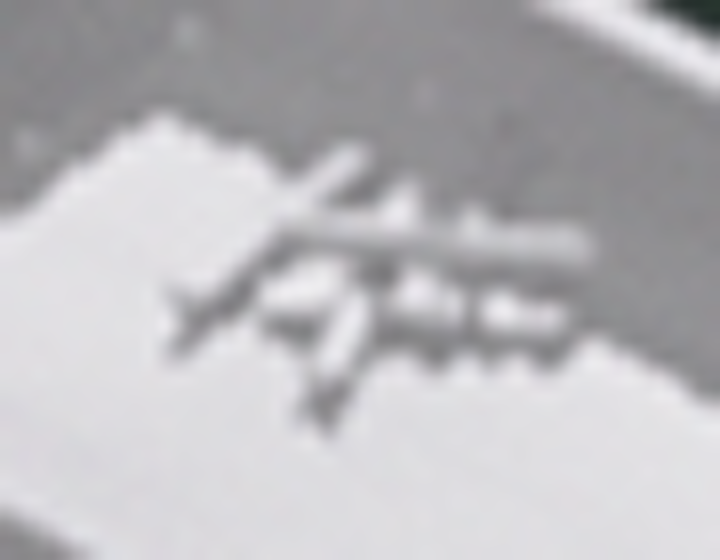

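Run:
```python
from kin import *
o=log();tc=np.array([531,-192,0]);hd=np.radians(60)
for tl,z in ((-30,240),(-45,250),(-60,258),(-75,263),(-90,265)):
    R=inv(hd,np.radians(tl));P=tc+[0,0,z]+19*R.apply([0,1,0]); rows(P,R,1)
```

```text
d [-0.07 -1.36 -0.16] w [-0.314  0.008  0.005] |w|deg 18.0 dist cm 1.37
d [-0.07 -1.78  0.37] w [-0.576  0.007  0.006] |w|deg 33.0 dist cm 1.82
d [-0.06 -2.26  0.77] w [-0.838  0.006  0.007] |w|deg 48.0 dist cm 2.39
d [-0.06 -2.78  0.98] w [-1.1    0.005  0.008] |w|deg 63.0 dist cm 2.95
d [-0.05 -3.29  1.01] w [-1.362  0.004  0.009] |w|deg 78.0 dist cm 3.44
```

carry_out(
  delta_pos=[
    [0,-0.4,0],
    [0,-0.8,-0.1],
    [0,-1.3,-0.1],
    [0,-1.5,0.1],
    [-0.1,-1.8,0.4],
    [-0.1,-2,0.6],
    [-0.1,-2.2,0.7],
    [-0.1,-2.5,0.9],
    [-0.1,-2.7,1],
    [-0.1,-3,1],
    [-0.1,-3.2,1],
    [-0.05,-3.3,1],
  ],
  rotation=[
    [-0.1,0,0],
    [-0.22,0,0],
    [-0.34,0.01,0],
    [-0.46,0.01,0],
    [-0.58,0.01,0.01],
    [-0.7,0.01,0.01],
    [-0.82,0.01,0.01],
    [-0.94,0.01,0.01],
    [-1.06,0,0.01],
    [-1.18,0,0.01],
    [-1.29,0,0.01],
    [-1.362,0.004,0.009],
  ],
)

```text
t: 13.87
ee_pos: [531.6, -191.7, 247.5]
orientation: [-1.538, 0.409, -0.411]
ft_force: [0.0, 0.0, -0.2]
width: 63.8
```

Run:
```python
from kin import *
o=log();print(o["t"],o["ee_pos"],o["qpos"])
R0=Ro.from_rotvec([-1.239,1.155,-1.155]);print(R0.as_matrix().round(3))
rows([533,113,225],down(np.radians(3.7)-np.pi/2),1)
```

```text
13.8667 [ 531.55976902 -191.69884596  247.47090613] [-0.36381559  0.30599361  1.74372754 -0.00692138  1.08954778  0.16197867]
[[ 0.072  0.002  0.997]
 [-0.997  0.003  0.072]
 [-0.002 -1.     0.003]]
d [-15.09   2.05  26.49] w [0.004 0.984 0.006] |w|deg 56.4 dist cm 30.55
```

carry_out(
  delta_pos=[
    [-0.6,0,1.1],
    [-1.8,0,3.2],
    [-3.2,0,5.6],
    [-4.6,0.1,8.1],
    [-6,0.3,10.6],
    [-7.5,0.5,13.2],
    [-9,0.8,15.8],
    [-10.5,1.1,18.4],
    [-12,1.4,21],
    [-13.4,1.7,23.5],
    [-14.6,2,25.6],
    [-15.1,2.05,26.5],
  ],
  rotation=[
    [0,0.05,0],
    [0,0.14,0],
    [0,0.23,0],
    [0,0.33,0],
    [0,0.42,0],
    [0,0.51,0],
    [0,0.6,0],
    [0,0.7,0],
    [0,0.79,0],
    [0,0.88,0.01],
    [0,0.95,0.01],
    [0.004,0.984,0.006],
  ],
)

```text
t: 14.87
ee_pos: [532.0, 115.4, 224.8]
orientation: [-1.233, 1.168, -1.159]
ft_force: [0.8, 0.5, -0.9]
width: 64.0
```

carry_out(
  delta_pos=[
    [0,0,0],
    [0,0,0],
  ],
  rotation=[
    [0,0,0],
    [0,0,0],
  ],
)

```text
t: 15.03
ee_pos: [532.3, 113.1, 225.2]
orientation: [-1.236, 1.163, -1.156]
ft_force: [0.2, -0.6, -1.4]
width: 63.9
```

Run:
```python
from kin import *
o=log();print(o["t"],o["ee_pos"],o["ft_force"])
rows([533.1,113.2,112],Ro.from_rotvec([-1.239,1.155,-1.155]),1)
rows([533.1,113.2,107.5],down(np.radians(3.8)-np.pi/2),1)
cv2.imwrite("pics/w8.png",ctrl.get_image("wrist")[:,:,::-1])
```

```text
15.0333 [532.26006519 113.06026212 225.21006749] [ 0.24580886 -0.5778045  -1.38856902]
d [ 0.05 11.32  0.09] w [ 0.003 -0.006 -0.003] |w|deg 0.4 dist cm 11.32
d [ 0.06 11.77  0.09] w [ 0.    -0.    -0.006] |w|deg 0.3 dist cm 11.77
```

View pics/w8.png

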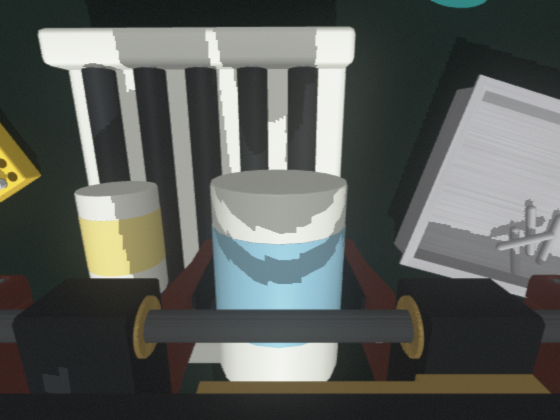

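carry_out(
  delta_pos=[
    [0,0.5,0],
    [0,2,0.1],
    [0,4,0.1],
    [0,6,0.1],
    [0,8,0.1],
    [0,9.5,0.1],
    [0.05,10.4,0.1],
    [0.05,10.9,0.1],
    [0.05,11.2,0.1],
    [0.05,11.4,0.1],
    [0.05,11.6,0.1],
    [0.05,11.6,0.1],
  ],
  rotation=[
    [0,0,0],
    [0,0,0],
    [0,0,0],
    [0,0,0],
    [0,0,0],
    [0,0,0],
    [0,0,0],
    [0,0,0],
    [0,0,0],
    [0,0,0],
    [0,0,0],
    [0,0,0],
  ],
)

```text
t: 16.08
ee_pos: [534.2, 113.1, 109.9]
orientation: [-1.233, 1.164, -1.159]
ft_force: [-0.7, 0.6, -1.0]
width: 63.9
```

carry_out(
  delta_pos=[
    [0,0.05,0],
    [0,0.1,0],
    [0,0.1,0],
    [0,0.1,0],
  ],
  rotation=[
    [0,0,0],
    [0,0,0],
    [0,0,0],
    [0,0,0],
  ],
)

```text
t: 16.42
ee_pos: [534.0, 113.2, 108.8]
orientation: [-1.233, 1.164, -1.159]
ft_force: [0.8, -0.2, -1.4]
width: 63.8
```

Run:
```python
from kin import *
o=log();print(o["t"],o["ee_pos"],o["ft_force"],o["moment"],o["width"])
cv2.imwrite("pics/w9.png",ctrl.get_image("wrist")[:,:,::-1])
```

```text
16.4167 [533.95740958 113.15746201 108.78525074] [ 0.7888925  -0.22095654 -1.36866532] [-0.07197314  0.19681664 -0.02197898] 63.79593245485839
```

View pics/w9.png

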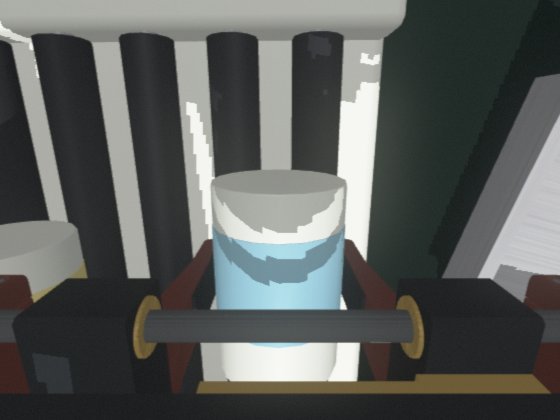

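Not touching yet, so I'll go down another 2 mm in small steps.

carry_out(
  delta_pos=[
    [0,0.05,0],
    [0,0.1,0],
    [0,0.15,0],
    [0,0.2,0],
    [0,0.2,0],
    [0,0.2,0],
  ],
  rotation=[
    [0,0,0],
    [0,0,0],
    [0,0,0],
    [0,0,0],
    [0,0,0],
    [0,0,0],
  ],
)

```text
t: 16.97
ee_pos: [534.7, 114.0, 108.0]
orientation: [-1.231, 1.163, -1.159]
ft_force: [-3.4, 3.7, 10.9]
width: 63.9
```

carry_out(
  delta_pos=[
    [0,-0.05,0],
    [0,-0.05,0],
    [0,-0.05,0],
  ],
  rotation=[
    [0,0,0],
    [0,0,0],
    [0,0,0],
  ],
)

```text
t: 17.22
ee_pos: [534.6, 113.9, 108.0]
orientation: [-1.231, 1.164, -1.159]
ft_force: [-2.2, 4.1, 9.0]
width: 63.7
```

carry_out(
  delta_pos=[
    [0,0,0],
    [0,0,0],
    [0,0,0],
    [0,0,0],
    [0,0,0],
    [0,0,0],
    [0,0,0],
    [0,0,0],
    [0,0,0],
    [0,0,0],
  ],
  rotation=[
    [0,0,0],
    [0,0,0],
    [0,0,0],
    [0,0,0],
    [0,0,0],
    [0,0,0],
    [0,0,0],
    [0,0,0],
    [0,0,0],
    [0,0,0],
  ],
  hand=0,
)

```text
t: 18.05
ee_pos: [533.8, 113.1, 107.0]
orientation: [-1.234, 1.164, -1.159]
ft_force: [0.4, 0.4, 0.6]
width: 88.1
```

carry_out(
  delta_pos=[
    [0,-0.5,0],
    [0,-1.5,0],
    [0,-3,0],
    [0,-5,0],
    [0,-7,0],
    [0,-9,0],
    [0,-11,0],
    [0,-13,0],
    [0,-14,0],
    [0,-14,0],
    [0,-14,0],
  ],
  rotation=[
    [0,0,0],
    [0,0,0],
    [0,0,0],
    [0,0,0],
    [0,0,0],
    [0,0,0],
    [0,0,0],
    [0,0,0],
    [0,0,0],
    [0,0,0],
    [0,0,0],
  ],
)

```text
t: 18.97
ee_pos: [533.8, 112.3, 247.4]
orientation: [-1.233, 1.164, -1.159]
ft_force: [-0.2, 0.4, -0.7]
width: 87.6
```

Run:
```python
from kin import *
o=log();print(o["t"],o["ee_pos"],o["ft_force"],o["width"])
for n in("wrist","scene","top"): cv2.imwrite(f"pics/{n}10.png",ctrl.get_image(n)[:,:,::-1])
```

```text
18.9667 [533.76666181 112.2864543  247.44079013] [-0.19933476  0.3630972  -0.69847566] 87.63147826879283
```

View pics/wrist10.png

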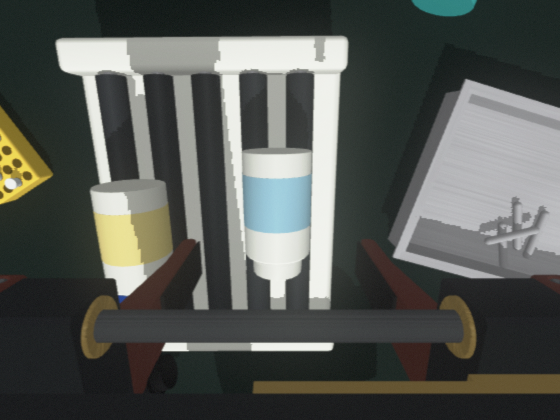

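View pics/scene10.png

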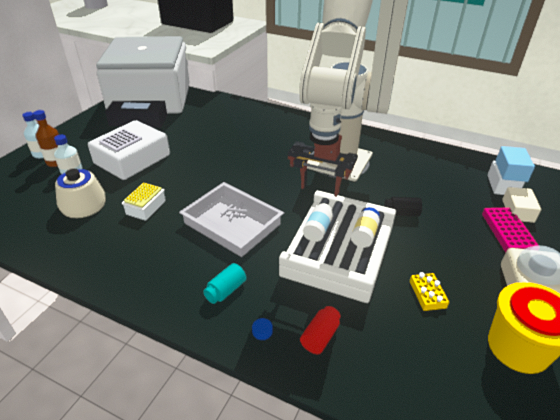

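```bash
python3 -c "
import cv2
im=cv2.imread('pics/wrist10.png')[180:280,460:560];cv2.imwrite('pics/r10.png',cv2.resize(im,(600,600),interpolation=2))"
```

```text
(no output)
```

View pics/r10.png

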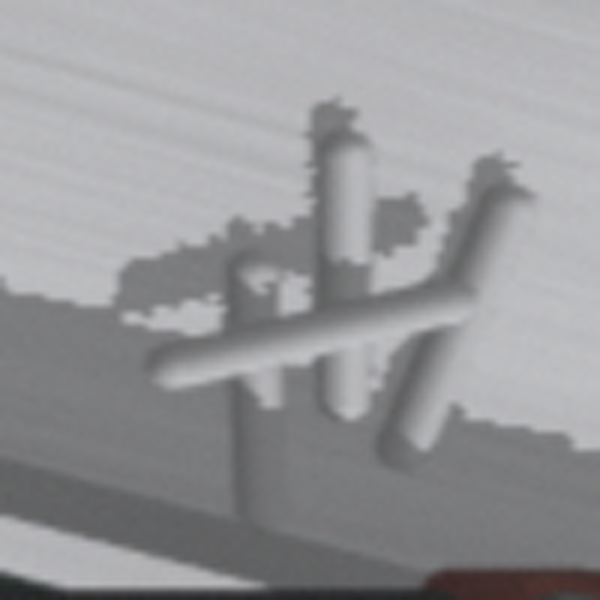

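All four rods can be seen in the tray: three on the floor and one lying across them. The jar is seated in its groove with the gripper clear of it.

```bash
python3 -c "
from workcell import ctrl
print(ctrl.close_job())"
```

```text
the job is handed in; nothing more can be done
None
```

All four rods are in the tray and the empty jar is back on the rollers. I handed the job in at about 19 s of the 56 s allowed; no verdict was reported.

**What I did:** I picked the blue-banded open jar off its outer groove and carried it level over the tray. I tipped it about 78° mouth down and shook it 20 mm each way at 2 Hz, then laid it back in the same groove. It was seated, with about 11 N upward force, before I let go.

**Last checks:**
- **Rods:** a close wrist-camera crop shows all four, three on the tray floor and one lying across them.
- **Weight:** the readings fell from about 2.7 N to about 1.0 N, which matches four rods (1.7 N). Later readings with the empty jar scattered between about 0 and 1.4 N. That is too noisy to confirm the last rod by weight alone, so I relied on the pictures.
- **Jar:** it lies along the rollers, and the gripper is open and about 14 cm above it.
- **Other things:** the capped jar, tube rack, tip box and tray look unmoved in the scene picture.

**One disagreement:** the top and scene cameras put the tray centre about 8 mm apart. I aimed at the mean, which left ample margin.

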